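# Find the hidden bearer under a drying deck and park the iron weight on it

## Robot

A 7-joint arm with a two-finger parallel gripper is mounted at the origin on the work surface. World frame = base frame: x ahead of the robot, y to its left, z up, the work surface at z = 0. Lengths are in m, angles in rad, forces in N, time in s.
With the tool pointing down it reaches from about 0.425 to 0.875 m from the base axis. Payload 4.7 kg.
Tool frame: the origin (TCP) lies at the very end of the fingers, on their centre line; the grasp point (between the pads) lies 19 mm behind it; z points along the fingers, y is the line along which they close (so a half turn about z gives the same grasp; the last joint's range is limited). The gripper opens to 87 mm and grips with 3 to 60 N. Pads are 19 mm wide; open, the fingers measure 117 mm over their backs; the gripper's body (75 mm by 190 mm) begins 51 mm behind the grasp point.
Start: joints at [1.216, 0.321, -0.07, 1.45, 0.023, 1.371, -0.057], TCP at [0.234, -0.606, 0.191] pointing down, gripper open.
Joint ranges: [-2.86, 2.86], [-0.3, 2.09], [-1.38, 1.24], [0.06, 2.45], [-1.56, 4.7], [0.09, 2.05], [-2.69, 2.69]. Speed limits (rad/s): [2.57, 2.57, 3.14, 3.14, 3.14, 3.14, 3.14].

## Interface

Orientations are given as a rotation vector (axis times angle).
In Python, from bench import ctrl, get_image, job gives the robot as it stands.
- The arm moves only by the shell command python3 -m crank 'ROWS' [FORCE]. ROWS is JSON, a list that holds one entry, the list of rows, each a list of 5 numbers: the shift along the tool's x, y, z in mm, then the turn about the tool's z in rad, then the closure, from -1 (fully open) to 1 (shut), so that 0 is half open. A call has 1 to 10 rows; each row shifts and turns the commanded pose from where the row before left it, along the tool's axes as they then stand; what a row does not reach is not made up. A row lasts 1/12 s, in which the tool goes at most 41.7 mm and 7.16 degrees, less where a joint would pass 70% of its speed; a pose out of reach is approached as far as the arm can. A call with a gripper value outside its range is refused whole. The fingers move at their own pace and stop on an object; FORCE is the grip in N (left out, the last holds). Time passes only in rows, so rows that do not move let the fingers close. It gives the time, the measured TCP pose, the force, the opening and the grip force at its end, in the units of the state.
- ctrl.get_state(): the state, without advancing time (a new reading comes with each control period).
- get_image(name): name is "scene" or "top" or "wrist"; returns a dict with "pixels" (420x560x3 uint8, red, green, blue), "fx", "fy", "cx", "cy" (pixels), "T" (4x4, takes a point from camera to world coordinates); the wrist camera has in their place "T_tool_cam" (4x4, takes a point from camera to tool coordinates, whose origin is the TCP and whose axes are the flange's). Camera axes: x right, y down, z forward; pixel columns grow to the right and rows downward; lengths in m; the calibration is good to about 2 mm. A picture is of the moment at which its call begins: read the wrist's pose just before it. There is no depth.
- job.close_job(): hands the job in; it is judged then, once.
The state is a dict: "time": time; "joint_positions": joint angles; "qd": joint speeds; "joint_torque": joint torques, N m; "position": TCP position; "tool_rot": TCP orientation; "ft_force": force on the tool from outside, world axes, zero at the start; "torque": the same for the moment, N m; "grip_width": opening from 0.0 (shut) to 1.0 (fully open); "grip_force": force on a finger pad.
Only numpy, scipy, OpenCV 4.12 (cv2) and the standard library are available. Lean on these libraries where they do the work, as an engineer would, in place of code of your own. Each camera call takes 0.05 s, during which the arm holds its last target. There are 200 camera calls.

## Task

Under the springy pale slats of the potter's drying deck one hidden bearer runs from front to back; press lightly along the deck with your fingertips and feel for the place where it stops giving. Then stand the iron slab weight on the slats right over that bearer, so that it stays upright and level and the deck does not sag under it. Never press on the deck with your fingers harder than 25 N, never set the weight down where the slats sink under it, and leave the other loose things on the bench where they are.

Things in the scene. Friction and masses are not known exactly. Their poses are not given: they have to be found in the camera images.
- panel: Drying deck fixed to the bench: a wooden frame 210 mm (x) by 372 mm (y), 86 mm high, filled with pale sprung slats. Origin: centre of the deck's underside, at bench height; z up, y along its long side, x across. One rigid bearer 32 mm wide, unseen, runs under the slats along x, just touching them; its middle lies somewhere from y = -85 to +85 mm.
- deck_center (a point): Centre of the slats' upper face, 80 mm above the bench, 6 mm below the rim; axes as the deck's. 23 slats, each 14 mm wide (y) and 150 mm long (x), lie side by side and sink one by one (350 N/m each, by up to 25 mm): a fingertip pressing 5 N sinks about 3 to 6 mm, but under 1.5 mm over the bearer. The fingers' force on the deck must stay below 25 N.
- iron_center (a point): Iron slab weight, black, about 0.8 kg: a square block 50 x 50 mm and 40 mm high with a round upright handle 22 mm in diameter above it, from 40 to 95 mm above its foot, with a yellow band near the top. This point is on its axis, 47.5 mm above its foot; z up. Put down over the bearer (its axis within about 8 mm of the bearer's middle) it stands level; further off it leans and the slats sag.
- jar_center (a point): Bystander: closed amber glass jar with white cap, 62 mm in diameter, 85 mm high; point at its centre. It and the iron weight may have changed places.
- cup_center (a point): Bystander: grey unglazed cup, 76 mm wide, 85 mm high; point at its centre.
- bowl_center (a point): Bystander: grey unglazed bowl, 130 mm wide, 60 mm high; point at its centre.
- post_center (a point): Bystander: sand-coloured upright kiln post, 35 x 35 x 90 mm; point at its centre.
- cone_center (a point): Bystander: terracotta trimming chuck, waisted, 80 mm wide, 85 mm high; point at its centre.

How it is judged:
On the way, in this order (a step that is already met when the one before it is completed fails the run):
1. the fingertips press on the deck with at least 2 N, before the weight is on it (contact force between the fingers and panel above 2 N and distance of iron_center from where it was at the start of the episode below 0.03 m), for 0.1 s.
2. the iron weight is lifted clear of the bench (height (world z) of iron_center above 0.0775 m), for 0.1 s.
At the end, for the whole second after the job is handed in: The iron weight stands by itself on the slats over the bearer: at most 1.8 mm below the height it has on the unloaded deck, leaning less than 0.06 rad, its axis within 55 mm of the deck's middle line in x and within 115 mm of its centre in y; the other things are where they were (z of iron_center in the frame of panel between 0.1257 and 0.1305 m and x of iron_center in the frame of panel between -0.055 and 0.055 m and y of iron_center in the frame of panel between -0.115 and 0.115 m and angle between iron_center's own z axis and vertical below 0.06 rad); the robot touches nothing.
It fails at once if the fingers press on the deck with more than 25 N (contact force between the fingers and panel above 25 N).
It fails at once if the slats sink 3.2 mm or more under the iron weight (z of iron_center in the frame of panel below 0.1243 m and x of iron_center in the frame of panel between -0.075 and 0.075 m and y of iron_center in the frame of panel between -0.161 and 0.161 m).
It fails at once if a bystander is moved by more than 20 mm (distance of any of jar_center, cup_center, bowl_center, post_center, cone_center from where it was at the start of the episode above 0.02 m).
It also fails if it takes over 72 s, if anything falls off the work surface, if the arm or the gripper's body presses on something with over 40 N, if the wrist force passes 120 N, or if a joint passes its speed limit or range.

## Working session

There is one attempt and no reset: what is moved stays moved. The work goes in short steps, Python scripts to look and compute and a shell command to move; the robot and the scene stay as the last step left them, time stands still between calls to the robot, and variables do not carry over. Pictures are saved under pics/ and viewed, at most 12 in all, crops included, and the job is handed in when it is done.

```bash
mkdir -p pics; ls
python3 - <<'E'
from bench import ctrl,get_image
import cv2,numpy as np
s=ctrl.get_state();print({k:np.round(v,3).tolist() for k,v in s.items()})
for n in("scene","top"):
    i=get_image(n);cv2.imwrite(f"pics/{n}0.png",i["pixels"][:,:,::-1]);print(n,i["fx"],i["cx"],i["cy"],np.round(i["T"],3).tolist())
E
```

```text
pics
{'time': 0.0, 'joint_positions': [1.216, 0.322, -0.07, 1.452, 0.023, 1.371, -0.057], 'qd': [0.0, -0.001, 0.001, -0.0, -0.001, 0.001, 0.001], 'joint_torque': [0.001, -49.129, -0.404, -31.252, -0.064, 0.044, 0.0], 'position': [0.234, -0.606, 0.19], 'tool_rot': [-3.087, -0.576, 0.001], 'ft_force': [-0.118, 0.518, 0.068], 'torque': [0.002, -0.021, -0.028], 'grip_force': 0.0, 'grip_width': 1.002}
scene 402.6768119473996 287.4605855938854 210.27390872773964 [[0.562, 0.715, -0.416, 1.089], [0.827, -0.477, 0.296, -0.262], [0.013, -0.51, -0.86, 1.1], [0.0, 0.0, 0.0, 1.0]]
top 537.2264391962677 287.7059684194593 212.47188114505562 [[-0.019, -0.984, 0.18, 0.348], [-1.0, 0.02, 0.005, 0.047], [-0.009, -0.18, -0.984, 1.519], [0.0, 0.0, 0.0, 1.0]]
```

View pics/scene0.png

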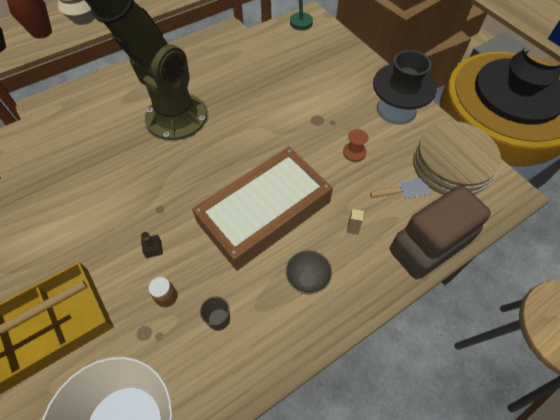

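View pics/top0.png

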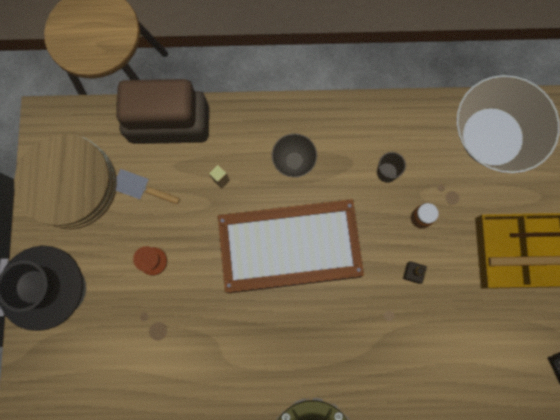

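The scene view shows the deck at (262,205), the iron weight at (150,245) and the jar at (161,291). In the top view the slats are centred at about (290,246), the iron weight is at (415,272) and the jar at (427,215).

```bash
cat > h.py <<'E'
import cv2,numpy as np
from bench import ctrl,get_image
from scipy.spatial.transform import Rotation as R
def onplane(i,T,uv,z):
    d=T[:3,:3]@np.array([(uv[0]-i["cx"])/i["fx"],(uv[1]-i["cy"])/i["fy"],1]);o=T[:3,3]
    return o+d*(z-o[2])/d[2]
def blob(m,box):
    u0,v0,u1,v1=box;k=np.zeros_like(m);k[v0:v1,u0:u1]=m[v0:v1,u0:u1]
    return max(cv2.findContours(k,cv2.RETR_EXTERNAL,cv2.CHAIN_APPROX_NONE)[0],key=cv2.contourArea)
def project(i,T,P):
    p=T[:3,:3].T@(np.array(P)-T[:3,3]);return i["cx"]+i["fx"]*p[0]/p[2],i["cy"]+i["fy"]*p[1]/p[2]
E
python3 - <<'E'
from h import *
for n,b1,b2 in(("top",(210,195,370,300),(395,255,435,290)),("scene",(190,145,335,265),(135,228,168,262))):
    i=get_image(n);T=np.array(i["T"]);hsv=cv2.cvtColor(i["pixels"],cv2.COLOR_RGB2HSV)
    pale=cv2.inRange(hsv,(0,0,150),(179,80,255))
    c=blob(pale,b1);r=cv2.minAreaRect(c);P=np.array([onplane(i,T,p,.08) for p in cv2.boxPoints(r)])
    print(n,"deck",r,np.round(P.mean(0),4),"sides",np.linalg.norm(np.diff(P[:,:2],axis=0),axis=1),P[:,:2].round(3).tolist())
    e=P[1]-P[0] if np.linalg.norm(P[1]-P[0])>np.linalg.norm(P[2]-P[1]) else P[2]-P[1]
    print("long dir deg",np.degrees(np.arctan2(e[1],e[0])))
    c=blob(cv2.inRange(hsv,(0,0,0),(179,255,60)),b2);M=cv2.moments(c);uv=(M["m10"]/M["m00"],M["m01"]/M["m00"])
    print("iron",uv,M["m00"],cv2.boundingRect(c),onplane(i,T,uv,.035))
    u0,v0,u1,v1=b2
    cv2.imwrite(f"pics/{n}iron.png",cv2.resize(i["pixels"][v0-20:v1+20,u0-20:u1+20,::-1],None,fx=6,fy=6))
a,b=cv2.imread("pics/topiron.png"),cv2.imread("pics/sceneiron.png")
h=min(a.shape[0],b.shape[0]);ab=np.hstack([a[:h],b[:h]]);print(ab.shape);cv2.imwrite("pics/irons.png",ab)
E
```

```text
top deck ((289.36907958984375, 245.0757293701172), (54.48908233642578, 119.5423583984375), 83.1572265625) [0.5227 0.052  0.08  ] sides [0.3248822  0.14776768 0.31898792] [[0.58, 0.221], [0.612, -0.102], [0.465, -0.114], [0.434, 0.203]]
long dir deg -84.24384816936626
iron (414.07560137457045, 272.31500572737684) 291.0 (404, 262, 21, 21) [ 0.4453457  -0.28855585  0.035     ]
scene deck ((262.081298828125, 198.91004943847656), (46.14191818237305, 107.7784652709961), 54.63753890991211) [0.5176 0.0568 0.08  ] sides [0.35103996 0.16690619 0.32983336] [[0.464, -0.114], [0.414, 0.233], [0.58, 0.218], [0.613, -0.11]]
long dir deg 98.2019418763315
iron (151.7209960384833, 246.34295415959252) 294.5 (142, 236, 20, 21) [ 0.4557644  -0.29161516  0.035     ]
(444, 918, 3)
```

View pics/irons.png

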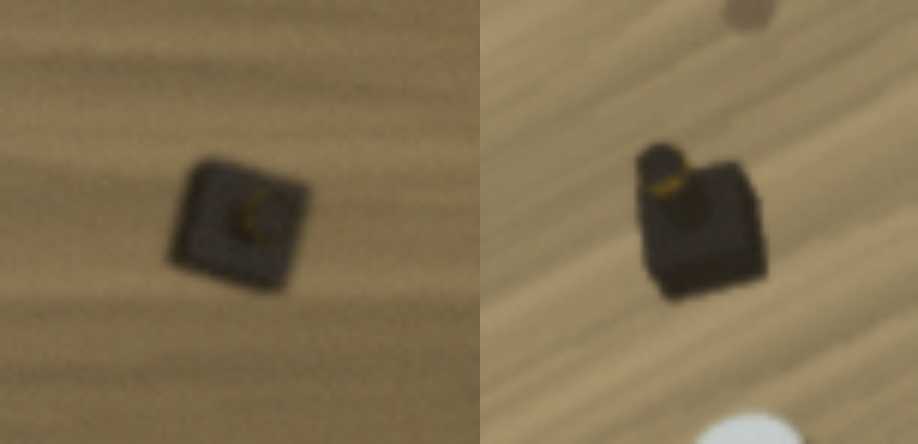

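The crops show the square base with its handle off-centre by parallax: handle top at about (418.7,270.8) in the top view and (145.3,234.3) in the scene view. Deck centre is about (0.5225, 0.052), and its sides (322 x 148 mm against 322 x 150 mm) agree. Its yaw is about 5.5°. Next I move over the deck with the fingers closed.

```bash
python3 -m crank '[[[30,-26,0,0,1],[30,-26,0,0,1],[30,-26,0,0,1],[30,-26,0,0,1],[30,-26,0,0,1],[30,-26,0,0,1],[30,-26,0,0,1],[30,-26,0,0,1],[30,-26,0,0,1],[30,-26,0,0,1]]]' 20; python3 -m crank '[[[30,-27,0,0,1],[30,-27,0,0,1],[30,-27,0,0,1],[30,-27,0,0,1],[30,-27,0,0,1],[30,-27,0,0,1],[0,0,0,-0.12,1],[0,0,0,-0.12,1],[0,0,0,-0.12,1],[0,0,0,-0.12,1]]]'; python3 -m crank '[[[0,0,0,-0.12,1],[0,0,0,-0.12,1],[0,0,0,-0.12,1],[0,0,0,-0.12,1],[0,0,0,-0.12,1],[0,0,0,-0.12,1],[0,0,0,-0.1,1],[0,0,0,0,1],[0,0,0,0,1]]]'
python3 - <<'E'
from h import *
for z,uv,n in((.095,(418.7,270.8),"top"),(.095,(145.3,234.3),"scene")):
    i=get_image(n);print(n,onplane(i,np.array(i["T"]),uv,z))
s=ctrl.get_state();print(s["position"],R.from_rotvec(s["tool_rot"]).as_matrix().round(4),s["ft_force"])
E
```

```text
time: 1.03
position: [0.4208, -0.2538, 0.1915]
tool_rot: [3.088, 0.576, -0.0]
ft_force: [0.9, -1.0, -0.1]
grip_width: 0.322
grip_force: 0.0
time: 1.87
position: [0.5298, -0.0392, 0.1912]
tool_rot: [-2.858, -1.303, 0.001]
ft_force: [0.1, 0.7, 0.1]
grip_width: 0.004
grip_force: 0.0
time: 2.62
position: [0.5298, -0.0397, 0.1913]
tool_rot: [-2.113, -2.324, 0.0]
ft_force: [-0.1, 0.5, -0.6]
grip_width: 0.006
grip_force: 0.0
top [ 0.44515334 -0.28739279  0.095     ]
scene [ 0.44730359 -0.28918267  0.095     ]
[ 0.52983849 -0.03969229  0.19139514] [[-9.550e-02  9.954e-01 -1.000e-04]
 [ 9.954e-01  9.550e-02 -1.000e-04]
 [-1.000e-04 -1.000e-04 -1.000e+00]] [ 0.94351069 -0.04552394  0.88170745]
```

```bash
python3 -m crank '[[[7,0,35,0,1],[0,0,35,0,1],[0,0,30,0,1],[0,0,7,0,1],[0,0,1,0,1],[0,0,1,0,1],[0,0,1,0,1],[0,0,0,0,1],[0,0,0,0,1]]]'; python3 -m crank '[[[0,0,1,0,1],[0,0,1,0,1],[0,0,0,0,1],[0,0,0,0,1]]]'
```

```text
time: 3.47
position: [0.5304, -0.0329, 0.083]
tool_rot: [2.109, 2.325, 0.002]
ft_force: [0.2, -0.6, 0.5]
grip_width: 0.005
grip_force: 0.0
time: 3.8
position: [0.5292, -0.0327, 0.0795]
tool_rot: [2.11, 2.327, -0.0]
ft_force: [-0.4, -0.2, -0.2]
grip_width: 0.006
grip_force: 0.0
```

```bash
python3 -m crank '[[[0,0,1,0,1],[0,0,1,0,1],[0,0,0,0,1],[0,0,0,0,1]]]'; python3 -m crank '[[[0,0,1,0,1],[0,0,1,0,1],[0,0,0,0,1],[0,0,0,0,1]]]'
```

```text
time: 4.13
position: [0.5291, -0.0327, 0.0773]
tool_rot: [-2.11, -2.328, 0.0]
ft_force: [-0.5, -0.6, 0.1]
grip_width: 0.005
grip_force: 0.0
time: 4.47
position: [0.5291, -0.0327, 0.0753]
tool_rot: [-2.11, -2.327, 0.0]
ft_force: [-1.2, 0.2, 0.3]
grip_width: 0.003
grip_force: 0.0
```

```bash
python3 -m crank '[[[0,0,1,0,1],[0,0,0,0,1],[0,0,0,0,1]]]';python3 -m crank '[[[0,0,1,0,1],[0,0,0,0,1],[0,0,0,0,1]]]'
python3 - <<'E'
from h import *
for n in("scene","wrist"):
    i=get_image(n);cv2.imwrite(f"pics/{n}1.png",i["pixels"][:,:,::-1])
E
```

```text
time: 4.72
position: [0.5292, -0.0327, 0.0744]
tool_rot: [-2.11, -2.328, 0.0]
ft_force: [-0.1, 0.3, 0.3]
grip_width: 0.005
grip_force: 0.0
time: 4.97
position: [0.5292, -0.0327, 0.0734]
tool_rot: [-2.11, -2.328, 0.0]
ft_force: [-0.1, 0.8, -0.4]
grip_width: 0.006
grip_force: 0.0
```

View pics/wrist1.png

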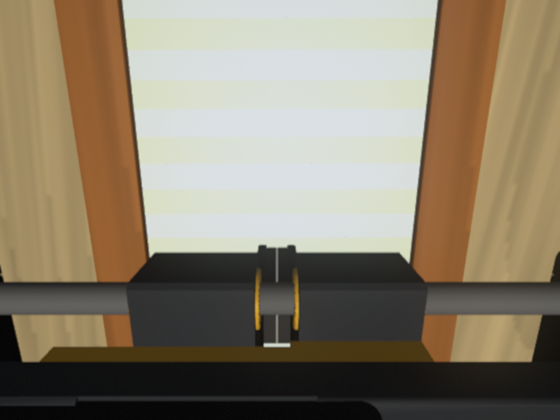

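The wrist view shows the slats ahead, with inner frame edges at about (148,250) and (412,250), and the closed fingertips at about (277,250) to (277,345). No force has shown yet, so I check the surface height against the 150 mm slat width.

Run:
```python
from h import *
s=ctrl.get_state();W=np.eye(4);W[:3,:3]=R.from_rotvec(s["tool_rot"]).as_matrix();W[:3,3]=s["position"]
i=get_image("wrist");T=W@np.array(i["T_tool_cam"]);print(T.round(3),s["ft_force"],s["joint_torque"])
print("tcp px",project(i,T,s["position"]))
for v,a,b in((250,148,412),(60,130,434)):
  for z in(.08,.074,.06): print(v,z,np.linalg.norm(onplane(i,T,(a,v),z)-onplane(i,T,(b,v),z)))
```

```text
[[ 0.995  0.093  0.025  0.521]
 [ 0.097 -0.959 -0.267  0.039]
 [-0.001  0.268 -0.963  0.267]
 [ 0.     0.     0.     1.   ]] [-0.02046027 -0.03186002 -0.02109077] [ 1.61106345e-03 -3.40109289e+01 -3.99112076e+00 -2.81202275e+01
 -5.60832967e-02  3.87870509e-02 -6.03726426e-05]
tcp px (np.float64(278.6421292842029), np.float64(241.8028798230761))
250 0.08 0.15133781622228012
250 0.074 0.15620155737160965
250 0.06 0.16755028672004493
60 0.08 0.15072197252547442
60 0.074 0.15556592150121182
60 0.06 0.16686846911126574
```

View pics/scene1.png

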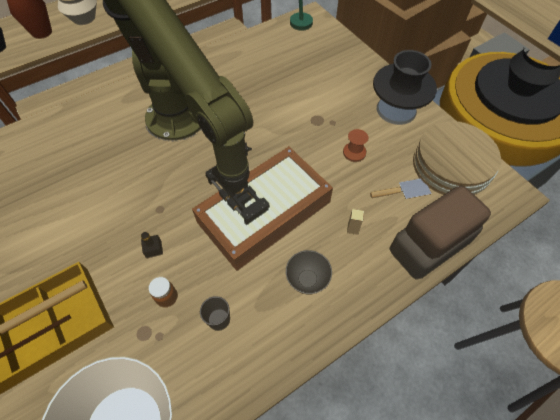

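```bash
cat > st.py <<'E'
from h import *
s=ctrl.get_state();print("z",s["position"][2].round(5) if hasattr(s["position"],"round") else s["position"],"tq",np.round(s["joint_torque"],3),"F",np.round(s["ft_force"],2),"M",np.round(s["torque"],3),np.round(s["joint_positions"],4))
E
python3 -m crank '[[[0,0,1,0,1],[0,0,1,0,1],[0,0,0,0,1],[0,0,0,0,1]]]' >/dev/null;python3 st.py; python3 -m crank '[[[0,0,1,0,1],[0,0,1,0,1],[0,0,0,0,1],[0,0,0,0,1]]]'>/dev/null;python3 st.py
```

```text
z 0.07132 tq [ 2.0000e-03 -3.4078e+01 -4.0270e+00 -2.8037e+01 -5.4000e-02  3.7000e-02
 -1.0000e-03] F [-0.63 -0.29 -0.66] M [ 0.058 -0.03  -0.022] [ 0.6233  0.2221 -0.6761  1.8732  0.1554  1.0991 -0.0137]
z 0.06935 tq [ 2.0000e-03 -3.4149e+01 -4.0650e+00 -2.7971e+01 -5.4000e-02  3.7000e-02
 -1.0000e-03] F [-0.08 -0.17 -0.32] M [ 0.    -0.141  0.063] [ 0.6225  0.2245 -0.6756  1.8752  0.1573  1.0954 -0.0152]
```

Run:
```python
from h import *
s=ctrl.get_state();W=np.eye(4);W[:3,:3]=R.from_rotvec(s["tool_rot"]).as_matrix();W[:3,3]=s["position"]
i=get_image("wrist");T=W@np.array(i["T_tool_cam"])
for x in(0,.0095):
  for z in(0,-.01,-.02,-.03):print(x,z,np.round(project(i,T,(W@[x,0,z,1])[:3])))
cv2.imwrite("pics/w2.png",cv2.resize(i["pixels"][180:360,200:360,::-1],None,fx=3.3,fy=3.3,interpolation=cv2.INTER_CUBIC))
```

```text
0 0 [279. 242.]
0 -0.01 [279. 248.]
0 -0.02 [279. 255.]
0 -0.03 [279. 263.]
0.0095 0 [279. 226.]
0.0095 -0.01 [279. 232.]
0.0095 -0.02 [279. 238.]
0.0095 -0.03 [279. 245.]
```

View pics/w2.png

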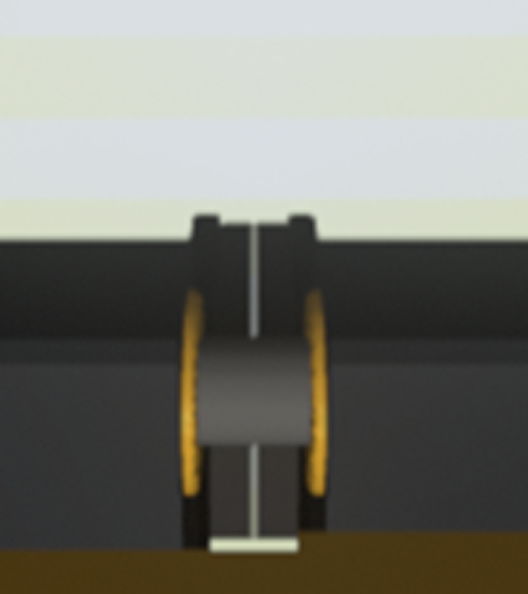

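The crop shows the fingertips ending at about image row 245, with flat, unsunk slats up to row 252. The real tips are therefore well above the nominal TCP, so I keep stepping down gently.

```bash
for k in 1 2 3 4; do python3 -m crank '[[[0,0,1,0,1],[0,0,1,0,1],[0,0,0,0,1],[0,0,0,0,1]]]' | egrep 'position|force: \[' ; done
```

```text
position: [0.5291, -0.0327, 0.0673]
ft_force: [0.2, -0.1, -0.2]
position: [0.5292, -0.0327, 0.0654]
ft_force: [0.4, 0.9, 0.7]
position: [0.5291, -0.0327, 0.0633]
ft_force: [-0.3, 0.8, -0.3]
position: [0.5291, -0.0327, 0.0613]
ft_force: [0.3, -0.3, 0.9]
```

```bash
python3 st.py
python3 - <<'E'
from h import *
s=ctrl.get_state()
ims=[]
for n in("scene","top"):
    i=get_image(n);u,v=map(int,project(i,np.array(i["T"]),s["position"]));print(n,u,v)
    c=i["pixels"][v-50:v+50,u-60:u+60,::-1].copy();c=cv2.resize(c,None,fx=3.3,fy=3.3,interpolation=cv2.INTER_CUBIC);cv2.circle(c,(198,165),3,(0,0,255),1);ims.append(c)
cv2.imwrite("pics/z3.png",np.hstack(ims))
E
```

```text
z 0.06132 tq [ 2.0000e-03 -3.4471e+01 -4.2180e+00 -2.7716e+01 -5.4000e-02  3.6000e-02
 -2.0000e-03] F [ 0.31 -0.33  0.93] M [-0.041 -0.127 -0.012] [ 0.6192  0.2345 -0.6737  1.8828  0.1651  1.0801 -0.0214]
scene 240 217
top 320 242
```

View pics/z3.png

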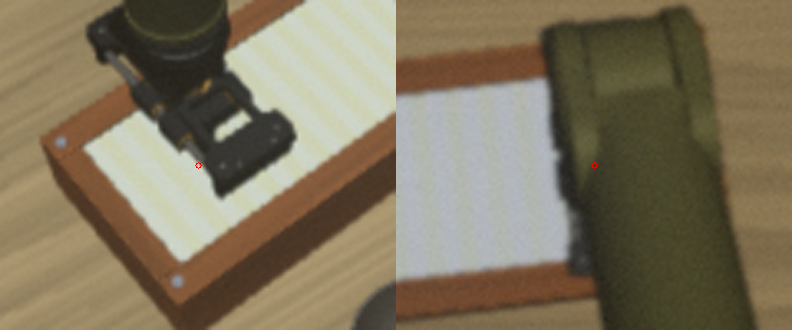

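The scene crop shows the gripper's rods and jaw boxes over the front of the deck, with the nominal TCP (red) at (240,217). The top crop shows only the arm above the deck. I check where the stated gripper geometry should project.

Run:
```python
from h import *
s=ctrl.get_state();W=np.eye(4);W[:3,:3]=R.from_rotvec(s["tool_rot"]).as_matrix();W[:3,3]=s["position"]
i=get_image("wrist");Tw=W@np.array(i["T_tool_cam"]);j=get_image("scene");Ts=np.array(j["T"])
print(np.array(i["T_tool_cam"]).round(3),i["fx"],i["cx"],i["cy"])
for p in((0,0,0),(0,0,-.019),(.0375,0,-.07),(-.0375,0,-.07),(0,.095,-.07),(0,-.095,-.07),(.0375,.095,-.07),(.0375,-.095,-.07)):
    P=(W@[*p,1])[:3];print(p,"wrist",np.round(project(i,Tw,P)),"scene",np.round(project(j,Ts,P)), "crop",np.round((np.array(project(j,Ts,P))-[180,167])*3.3))
cv2.imwrite("pics/w4.png",i["pixels"][:,:,::-1])
```

```text
[[-0.001 -0.964 -0.268  0.072]
 [ 1.    -0.001 -0.001 -0.001]
 [ 0.001 -0.268  0.964 -0.193]
 [ 0.     0.     0.     1.   ]] 348.81394650965717 276.48075593468155 211.13681881283736
(0, 0, 0) wrist [279. 242.] scene [241. 217.] crop [200. 165.]
(0, 0, -0.019) wrist [279. 254.] scene [240. 214.] crop [198. 155.]
(0.0375, 0, -0.07) wrist [280. 213.] scene [249. 198.] crop [228. 101.]
(-0.0375, 0, -0.07) wrist [279. 383.] scene [228. 212.] crop [157. 149.]
(0, 0.095, -0.07) wrist [520. 304.] scene [259. 228.] crop [261. 201.]
(0, -0.095, -0.07) wrist [ 40. 304.] scene [219. 183.] crop [129.  53.]
(0.0375, 0.095, -0.07) wrist [539. 213.] scene [270. 220.] crop [297. 175.]
(0.0375, -0.095, -0.07) wrist [ 21. 213.] scene [230. 177.] crop [164.  31.]
```

View pics/w4.png

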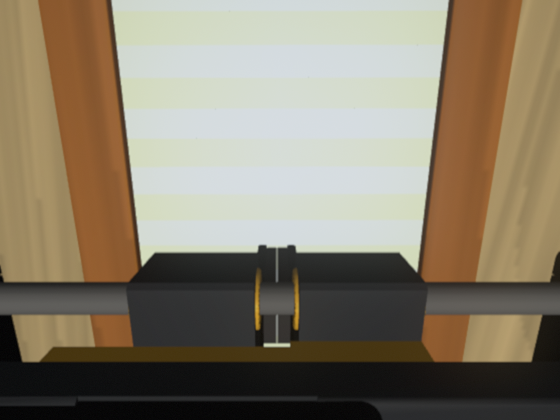

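The view still shows flat slats up to row 252, with no slat sunk beside the fingers at (277,247). There really is no contact yet, so I continue down.

```bash
python3 -m crank '[[[0,0,1,0,1],[0,0,1,0,1],[0,0,0,0,1],[0,0,0,0,1]]]' | egrep 'position|force: \[' 
python3 -m crank '[[[0,0,1,0,1],[0,0,1,0,1],[0,0,0,0,1],[0,0,0,0,1]]]' | egrep 'position|force: \['
python3 -m crank '[[[0,0,1,0,1],[0,0,1,0,1],[0,0,0,0,1],[0,0,0,0,1]]]' | egrep 'position|force: \['
```

```text
position: [0.5291, -0.0327, 0.0593]
ft_force: [-0.9, -0.0, 0.3]
position: [0.5291, -0.0327, 0.0573]
ft_force: [-0.7, -0.3, 0.1]
position: [0.5291, -0.0327, 0.0554]
ft_force: [1.0, 0.2, -0.6]
```

```bash
python3 -m crank '[[[0,0,1,0,1],[0,0,1,0,1],[0,0,0,0,1],[0,0,0,0,1]]]' | egrep 'position|force: \[' 
python3 -m crank '[[[0,0,1,0,1],[0,0,1,0,1],[0,0,0,0,1],[0,0,0,0,1]]]' | egrep 'position|force: \['
python3 -m crank '[[[0,0,1,0,1],[0,0,1,0,1],[0,0,0,0,1],[0,0,0,0,1]]]' | egrep 'position|force: \['
```

```text
position: [0.5291, -0.0327, 0.0533]
ft_force: [0.3, -0.5, -0.6]
position: [0.5291, -0.0327, 0.0513]
ft_force: [0.2, 0.4, -0.7]
position: [0.5292, -0.0327, 0.0494]
ft_force: [-0.3, 0.3, 0.4]
```

```bash
python3 -m crank '[[[0,0,1,0,1],[0,0,1,0,1],[0,0,0,0,1],[0,0,0,0,1]]]' | egrep 'position|force: \[' 
python3 -m crank '[[[0,0,1,0,1],[0,0,1,0,1],[0,0,0,0,1],[0,0,0,0,1]]]' | egrep 'position|force: \['
python3 -m crank '[[[0,0,1,0,1],[0,0,1,0,1],[0,0,0,0,1],[0,0,0,0,1]]]' | egrep 'position|force: \['
python3 - <<'E'
from h import *
i=get_image("wrist");cv2.imwrite("pics/w5.png",i["pixels"][:,:,::-1])
E
```

```text
position: [0.5293, -0.0327, 0.0476]
ft_force: [0.3, 0.7, 1.3]
position: [0.5294, -0.0327, 0.0456]
ft_force: [-1.5, 0.1, 3.6]
position: [0.5294, -0.0327, 0.0437]
ft_force: [-1.3, -1.0, 6.5]
```

View pics/w5.png

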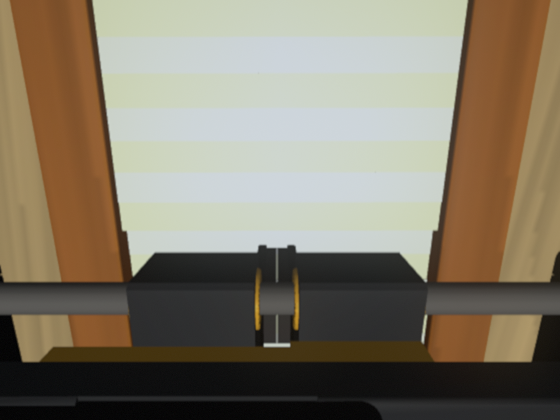

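Contact starts at nominal TCP z of about 0.048, and the slats sag from row 232 at the frame edge. The closed tips are therefore about 32 mm above the nominal TCP. At deck y of about -85 mm the deck is soft, around 1.3 N/mm. I now scan along the deck with light presses.

```bash
python3 -m crank '[[[0,0,-6,0,1],[0,0,0,0,1],[14,0,0,0,1],[14,0,0,0,1],[0,0,0,0,1],[0,0,1.5,0,1],[0,0,1.5,0,1],[0,0,0,0,1],[0,0,0,0,1]]]' | egrep 'position|force: \[' 
python3 -m crank '[[[0,0,-3,0,1],[14,0,0,0,1],[14,0,0,0,1],[0,0,0,0,1],[0,0,1.5,0,1],[0,0,1.5,0,1],[0,0,0,0,1],[0,0,0,0,1]]]' | egrep 'position|force: \['
python3 -m crank '[[[0,0,-3,0,1],[14,0,0,0,1],[14,0,0,0,1],[0,0,0,0,1],[0,0,1.5,0,1],[0,0,1.5,0,1],[0,0,0,0,1],[0,0,0,0,1]]]' | egrep 'position|force: \['
python3 -m crank '[[[0,0,-3,0,1],[14,0,0,0,1],[14,0,0,0,1],[0,0,0,0,1],[0,0,1.5,0,1],[0,0,1.5,0,1],[0,0,0,0,1],[0,0,0,0,1]]]' | egrep 'position|force: \['
```

```text
position: [0.5265, -0.0051, 0.0465]
ft_force: [-1.0, 2.8, 2.8]
position: [0.524, 0.0222, 0.0465]
ft_force: [0.2, 1.1, 2.0]
position: [0.5212, 0.0502, 0.0465]
ft_force: [-0.5, 0.5, 3.0]
position: [0.5184, 0.0789, 0.0476]
ft_force: [-3.6, 3.3, 10.9]
```

```bash
python3 -m crank '[[[0,0,-3,0,1],[14,0,0,0,1],[14,0,0,0,1],[0,0,0,0,1],[0,0,1,0,1],[0,0,1,0,1],[0,0,0,0,1],[0,0,0,0,1]]]' | egrep 'position|force: \['
python3 -m crank '[[[0,0,-2,0,1],[14,0,0,0,1],[14,0,0,0,1],[0,0,0,0,1],[0,0,1.5,0,1],[0,0,1.5,0,1],[0,0,0,0,1],[0,0,0,0,1]]]' | egrep 'position|force: \['
```

```text
position: [0.5156, 0.1064, 0.0483]
ft_force: [-3.4, 1.3, 8.9]
position: [0.513, 0.1341, 0.0475]
ft_force: [-5.6, 1.9, 10.1]
```

```bash
python3 -m crank '[[[0,0,-3,0,1],[0,0,0,0,1],[10,0,0,0,1],[0,0,0,0,1],[0,0,1.5,0,1],[0,0,1,0,1],[0,0,0,0,1],[0,0,0,0,1]]]' | egrep 'position|force: \['
python3 -m crank '[[[0,0,-2.5,0,1],[0,0,0,0,1],[10,0,0,0,1],[0,0,0,0,1],[0,0,1.5,0,1],[0,0,1,0,1],[0,0,0,0,1],[0,0,0,0,1]]]' | egrep 'position|force: \['
python3 -m crank '[[[0,0,-2.5,0,1],[0,0,0,0,1],[10,0,0,0,1],[0,0,0,0,1],[0,0,1.5,0,1],[0,0,1,0,1],[0,0,0,0,1],[0,0,0,0,1]]]' | egrep 'position|force: \['; python3 st.py
```

```text
position: [0.5117, 0.145, 0.0473]
ft_force: [-1.9, 1.0, 4.6]
position: [0.5108, 0.1548, 0.047]
ft_force: [-0.3, 0.8, 2.4]
position: [0.5098, 0.1649, 0.047]
ft_force: [-0.4, 2.3, 2.7]
z 0.04703 tq [ 8.9900e-01 -3.3980e+01 -4.6770e+00 -2.6264e+01  4.6500e-01  1.3500e-01
 -2.0000e-03] F [-0.42  2.25  2.65] M [ 0.361 -0.018  0.056] [ 0.3235  0.2881 -0.7739  1.8802  0.2286  1.0636 -0.4435]
```

```bash
python3 -m crank '[[[0,0,-2.5,0,1],[-31,0,0,0,1],[-31,0,0,0,1],[-31,0,0,0,1],[0,0,0,0,1],[0,0,0,0,1],[0,0,1.5,0,1],[0,0,1,0,1],[0,0,0,0,1],[0,0,0,0,1]]]' | egrep 'position|force: \['
python3 -m crank '[[[0,0,-2.5,0,1],[0,0,0,0,1],[-8,0,0,0,1],[0,0,0,0,1],[0,0,1.5,0,1],[0,0,1,0,1],[0,0,0,0,1],[0,0,0,0,1]]]' | egrep 'position|force: \['
python3 -m crank '[[[0,0,-2.5,0,1],[0,0,0,0,1],[-8,0,0,0,1],[0,0,0,0,1],[0,0,1.5,0,1],[0,0,1,0,1],[0,0,0,0,1],[0,0,0,0,1]]]' | egrep 'position|force: \['; python3 st.py
```

```text
position: [0.5189, 0.0724, 0.0472]
ft_force: [0.2, -2.8, 2.7]
position: [0.5198, 0.0634, 0.047]
ft_force: [0.2, -1.4, 2.8]
position: [0.5206, 0.0556, 0.047]
ft_force: [0.5, -1.5, 1.8]
z 0.047 tq [-6.7700e-01 -3.2705e+01 -5.2950e+00 -2.6415e+01 -4.6400e-01 -1.4200e-01
 -2.0000e-03] F [ 0.51 -1.48  1.82] M [-0.327 -0.094 -0.009] [ 0.4965  0.2481 -0.7248  1.91    0.1891  1.0519 -0.2097]
```

```bash
python3 -m crank '[[[0,0,-2.5,0,1],[10,0,0,0,1],[10,0,0,0,1],[0,0,0,0,1],[0,0,0,0,1],[0,0,1.5,0,1],[0,0,1,0,1],[0,0,0,0,1],[0,0,0,0,1]]]' | egrep 'position|force: \['
python3 -m crank '[[[0,0,-2.5,0,1],[0,0,0,0,1],[22,0,0,0,1],[22,0,0,0,1],[20,0,0,0,1],[0,0,0,0,1],[0,0,1.5,0,1],[0,0,1,0,1],[0,0,0,0,1],[0,0,0,0,1]]]' | egrep 'position|force: \['
python3 -m crank '[[[0,0,-2.5,0,1],[0,0,0,0,1],[3,0,0,0,1],[0,0,0,0,1],[0,0,1.5,0,1],[0,0,1,0,1],[0,0,0,0,1],[0,0,0,0,1]]]' | egrep 'position|force: \['
```

```text
position: [0.5186, 0.0765, 0.0476]
ft_force: [-2.6, 0.6, 6.5]
position: [0.5123, 0.1399, 0.0474]
ft_force: [-2.6, 3.5, 5.8]
position: [0.5121, 0.1419, 0.0474]
ft_force: [-2.6, -1.1, 5.6]
```

The hard zone runs from world y of about 0.074 to 0.149, which is 75 mm, matching 4 slats plus the 19 mm tip. Its middle is at deck y of about +60, i.e. (0.517, 0.112). Next I rise, half-open the fingers and go above the iron weight.

```bash
python3 -m crank '[[[0,0,-36,0,0],[0,0,-36,0,0],[0,0,-36,0,0],[0,0,-36,0,0],[-35,-9,0,0,0],[-35,-9,0,0,0],[-35,-9,0,0,0],[-35,-9,0,0,0],[-35,-9,0,0,0],[-35,-9,0,0,0]]]' >/dev/null;  python3 -m crank '[[[-35,-9,0,0,0],[-35,-9,0,0,0],[-35,-9,0,0,0],[-35,-9,0,0,0],[-35,-9,0,0,0],[-35,-9,0,0,0],[0,0,0,0.12,0],[0,0,0,0.12,0],[0,0,0,0.12,0],[0,0,0,0,0]]]'
python3 - <<'E'
from h import *
j=get_image("scene");print("jar cap",onplane(j,np.array(j["T"]),(160,286),.085))
j=get_image("top");print("jar cap",onplane(j,np.array(j["T"]),(428,213),.085))
s=ctrl.get_state();W=np.eye(4);W[:3,:3]=R.from_rotvec(s["tool_rot"]).as_matrix();W[:3,3]=s["position"]
i=get_image("wrist");T=W@np.array(i["T_tool_cam"]);im=i["pixels"][:,:,::-1].copy()
print(s["position"],W[:3,:3].round(3),"expect",project(i,T,(.4462,-.2883,.095)))
cv2.imwrite("pics/w6.png",im)
E
```

```text
time: 22.58
position: [0.4453, -0.2863, 0.1904]
tool_rot: [-2.495, -1.907, 0.0]
ft_force: [-0.0, -0.4, -0.5]
grip_width: 0.499
grip_force: 0.0
jar cap [ 0.60355493 -0.32046354  0.085     ]
jar cap [ 0.60109189 -0.32465759  0.085     ]
[ 0.44546832 -0.28597577  0.19063204] [[ 0.255  0.967 -0.001]
 [ 0.967 -0.255  0.   ]
 [-0.    -0.001 -1.   ]] expect (np.float64(279.22408198400626), np.float64(204.21527217359008))
```

View pics/w6.png

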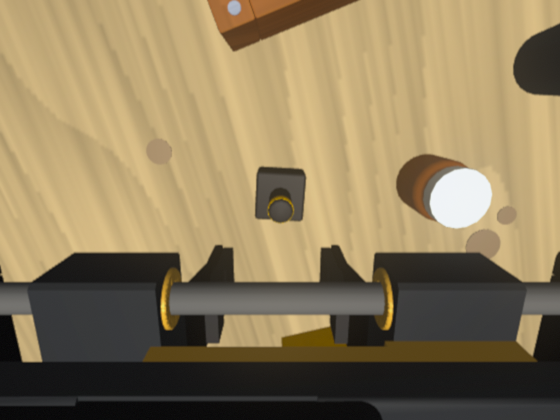

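The wrist view shows the weight square to the tool with its handle top at (281,210), and the jar at (458,198) well clear. The half-open fingers end at (232,247) and (320,247). Their 88 px spacing puts the tips 32 mm behind the nominal TCP, which agrees with the touch.

Run:
```python
from h import *
s=ctrl.get_state();W=np.eye(4);W[:3,:3]=R.from_rotvec(s["tool_rot"]).as_matrix();W[:3,3]=s["position"]
i=get_image("wrist");T=W@np.array(i["T_tool_cam"])
P=onplane(i,T,(281,210),.095);print(P,(W[:3,:3].T@(P-W[:3,3])*1e3).round(1))
print("block top corners",[onplane(i,T,p,.04).round(4).tolist() for p in((259,168),(305,170))])
```

```text
[ 0.44642081 -0.2936391   0.095     ] [-7.2  2.9 95.7]
block top corners [[0.4331, -0.2611, 0.04], [0.4766, -0.2747, 0.04]]
```

```bash
python3 -m crank '[[[-6,2.5,30,0,0],[0,0,36,0,0],[0,0,36,0,0],[0,0,25,0,0],[0,0,15,0,0],[0,0,10,0,0],[0,0,7,0,0],[0,0,5,0,0],[0,0,0,0,0],[0,0,0,0,0]]]'; python3 -m crank '[[[0,0,0,0,0.3],[0,0,0,0,0.6],[0,0,0,0,1],[0,0,0,0,1],[0,0,0,0,1],[0,0,0,0,1],[0,0,0,0,1]]]' 40
```

```text
time: 23.62
position: [0.4471, -0.2929, 0.0278]
tool_rot: [2.491, 1.912, 0.001]
ft_force: [-0.6, -0.3, -0.9]
grip_width: 0.501
grip_force: 0.0
time: 24.2
position: [0.4471, -0.2928, 0.0274]
tool_rot: [2.492, 1.912, 0.001]
ft_force: [0.8, -0.4, 1.2]
grip_width: 0.24
grip_force: 40.0
```

```bash
python3 -m crank '[[[0,0,-5,0,1],[0,0,-10,0,1],[0,0,-25,0,1],[0,0,-35,0,1],[0,0,-35,0,1],[0,0,-35,0,1],[0,0,-15,0,1],[0,0,0,0,1]]]'
python3 - <<'E'
from h import *
i=get_image("wrist");cv2.imwrite("pics/w7.png",i["pixels"][:,:,::-1])
E
```

```text
time: 24.87
position: [0.4483, -0.2935, 0.1914]
tool_rot: [2.487, 1.908, 0.003]
ft_force: [0.3, -0.3, -8.2]
grip_width: 0.241
grip_force: 39.9
```

View pics/w7.png

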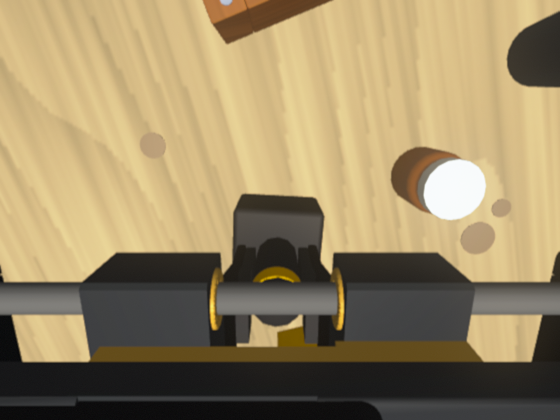

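The weight is held upright and square to the tool, with the far edge of its block top at row 195 (from 240 to 320). I check how far it sits off-centre in the pads.

Run:
```python
from h import *
s=ctrl.get_state();W=np.eye(4);W[:3,:3]=R.from_rotvec(s["tool_rot"]).as_matrix();W[:3,3]=s["position"]
i=get_image("wrist");T=W@np.array(i["T_tool_cam"]);zt=s["position"][2]-.0274+.04
for uv,z in(((240,196),zt),((319,199),zt)):
    P=onplane(i,T,uv,z);print((W[:3,:3].T@(P-W[:3,3])*1e3).round(1))
x=W[:3,0];print("yaw",np.degrees(np.arctan2(x[1],x[0])))
t=np.array([.5168,.1117,0]);
a=np.radians(95.5);d=t-s["position"]
print("with current axes",(W[:3,:3].T@d*1e3).round(1))
```

```text
[ 30.3 -20.2 -12.7]
[ 28.6  21.8 -12.6]
yaw 74.99085663681889
with current axes [409.  -37.6 187.7]
```

```bash
python3 -m crank '[[[0,0,0,-0.12,1],[0,0,0,-0.12,1],[0,0,0,-0.12,1],[36,10,0,0,1],[36,10,0,0,1],[36,10,0,0,1],[36,10,0,0,1],[36,10,0,0,1],[36,10,0,0,1],[36,10,0,0,1]]]'>/dev/null; python3 -m crank '[[[36,10,0,0,1],[36,10,0,0,1],[36,10,0,0,1],[20,5,0,0,1],[10,0,0,0,1],[0,0,0,0,1],[0,0,0,0,1],[0,0,0,0,1]]]'
python3 - <<'E'
from h import *
s=ctrl.get_state();W=R.from_rotvec(s["tool_rot"]).as_matrix()
print((W.T@(np.array([.5171,.1087,0])-s["position"])*1e3).round(1),W.round(3)[:,0],np.round(s["joint_positions"],2))
E
```

```text
time: 26.47
position: [0.5121, 0.1031, 0.1855]
tool_rot: [-2.113, -2.324, 0.005]
ft_force: [0.5, -0.5, -8.0]
grip_width: 0.243
grip_force: 40.0
[  5.4   6.1 185.5] [-0.095  0.995 -0.002] [ 0.48  0.11 -0.77  1.75  0.08  1.32 -0.21]
```

```bash
python3 -m crank '[[[5.5,6,20,0,1],[0,0,25,0,1],[0,0,15,0,1],[0,0,9,0,1],[0,0,5,0,1],[0,0,0,0,1],[0,0,0,0,1],[0,0,0,0,1]]]'; python3 -m crank '[[[0,0,1,0,1],[0,0,1,0,1],[0,0,0,0,1],[0,0,0,0,1]]]'
```

```text
time: 27.13
position: [0.5193, 0.1118, 0.1141]
tool_rot: [2.11, 2.326, 0.002]
ft_force: [0.9, -0.3, -7.9]
grip_width: 0.242
grip_force: 40.0
time: 27.47
position: [0.5183, 0.1119, 0.1111]
tool_rot: [2.11, 2.327, 0.0]
ft_force: [1.1, -0.7, -7.5]
grip_width: 0.242
grip_force: 40.0
```

```bash
python3 -m crank '[[[-3,0,0,0,1],[0,0,1,0,1],[0,0,1,0,1],[0,0,0,0,1],[0,0,0,0,1]]]'; python3 -m crank '[[[0,0,0.7,0,1],[0,0,0.7,0,1],[0,0,0,0,1],[0,0,0,0,1]]]'| egrep 'position|force: \['
```

```text
time: 27.88
position: [0.5184, 0.109, 0.1088]
tool_rot: [-2.11, -2.327, 0.0]
ft_force: [0.4, 0.2, -7.4]
grip_width: 0.242
grip_force: 40.0
position: [0.5186, 0.109, 0.1076]
ft_force: [-0.1, -1.0, -7.9]
```

```bash
python3 -m crank '[[[0,0,0.4,0,1],[0,0,0,0,1],[0,0,0,0,1]]]'| egrep 'position|force: \['; python3 -m crank '[[[0,0,0.4,0,1],[0,0,0,0,1],[0,0,0,0,1]]]'| egrep 'position|force: \[';  python3 -m crank '[[[0,0,0.4,0,1],[0,0,0,0,1],[0,0,0,0,1]]]'| egrep 'position|force: \['
```

```text
position: [0.5186, 0.109, 0.1074]
ft_force: [-0.2, -0.8, -5.2]
position: [0.5187, 0.1089, 0.1071]
ft_force: [-1.6, -0.6, -2.3]
position: [0.5187, 0.1089, 0.1068]
ft_force: [-2.4, -0.8, 0.7]
```

```bash
python3 st.py; python3 -m crank '[[[0,0,0,0,1],[0,0,0,0,1]]]'>/dev/null; python3 st.py
```

```text
z 0.1068 tq [-3.3600e-01 -3.1521e+01 -4.2870e+00 -3.0021e+01 -6.4000e-02 -9.7100e-01
 -7.0000e-03] F [-2.38 -0.85  0.71] M [-0.23   0.483 -0.019] [ 0.4423  0.1953 -0.7675  1.8345  0.1474  1.1693 -0.2756]
z 0.10676 tq [-4.0400e-01 -3.1074e+01 -4.2880e+00 -2.9622e+01 -9.6000e-02 -1.0590e+00
 -5.0000e-03] F [-2.84 -1.49  2.82] M [-0.282  0.527 -0.027] [ 0.4423  0.1953 -0.7675  1.8346  0.1474  1.1691 -0.2756]
```

The moments are explained by the lateral forces alone, so the support is centred. I release.

```bash
python3 -m crank '[[[0,0,-0.2,0,1],[0,0,0,0,0.4],[0,0,0,0,0.3],[0,0,0,0,0.1],[0,0,0,0,0],[0,0,0,0,0],[0,0,0,0,0]]]' ; python3 -m crank '[[[0,0,-5,0,0],[0,0,-15,0,0],[0,0,-30,0,0],[0,0,-35,0,0],[0,0,-35,0,0],[0,0,-35,0,0],[-30,0,0,0,0],[-35,0,0,0,0],[0,0,0,0,0],[0,0,0,0,0]]]' | egrep 'time|position|force: \['
python3 - <<'E'
from h import *
o=[]
for n,(u,v) in(("scene",(275,190)),("wrist",(280,150))):
    i=get_image(n);c=i["pixels"][v-60:v+60,u-60:u+60,::-1] if n=="scene" else i["pixels"][0:300,130:430,::-1];o.append(cv2.resize(c,(390,390),interpolation=cv2.INTER_CUBIC))
cv2.imwrite("pics/end.png",np.hstack(o))
E
```

```text
time: 29.72
position: [0.5187, 0.1091, 0.1066]
tool_rot: [2.11, 2.328, 0.001]
ft_force: [0.1, -0.4, 0.4]
grip_width: 0.485
grip_force: 0.0
time: 30.55
position: [0.5252, 0.0416, 0.2617]
ft_force: [-0.2, 1.0, -0.9]
```

View pics/end.png

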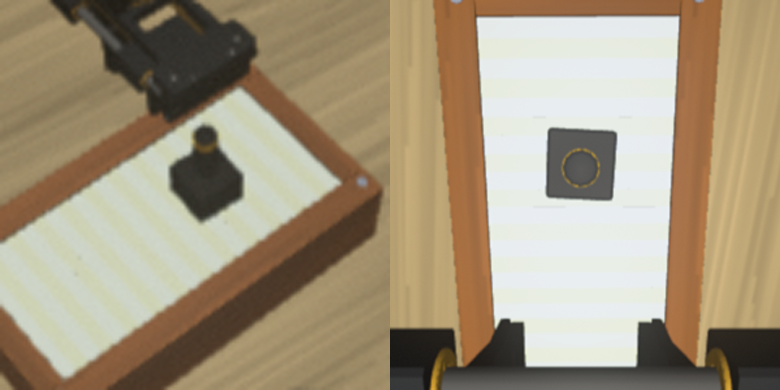

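The weight stands upright and level on the slats, at (205,170) in the left half and (581,165) in the right. The faint slat lines at rows 117 and 207 are symmetric about it, and the gripper is clear. I hand in the job.

```bash
python3 -c "
from bench import job
print(job.close_job())"
```

```text
the job is handed in; nothing more can be done
None
```

The iron weight is standing upright on the slats over the bearer at about deck y = +60 mm, the gripper is clear, and the job was handed in at about 31 s; no verdict came back, and one early set of four descent moves ran through a shell loop instead of being typed row by row.

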